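# Pack a turned jar and close the carton

### The job

Pick the lidded jar with the round knob out of the turned pieces on the bench and set it down upright inside the open carton, lowering it all the way to the floor of the carton rather than dropping it, and let go. Then close the carton: fold the two short end flaps down flat first, then the narrow long flap, and last the wide long flap so that it overlaps the narrow one, each lying flat before the next layer goes down. Do not knock over or shift any of the other things on the bench.

Things in the scene. Friction and masses are not known exactly. Their poses are not given: they have to be found in the camera images.
- carton: open cardboard carton, fixed in a low wooden frame (18 mm high, 13 mm out). Outside 130 mm (its x) by 180 mm (its y), walls and floor 4 mm thick. Origin: centre of its underside, on the bench; z up. End walls (y = +-90 mm) 110 mm high, wall at x = -65 mm 114 mm, wall at x = +65 mm 118 mm. Each wall carries a 4 mm thick flap, hinged along the outside of its top edge.
- end_flap_a (a joint): angle of the short end flap at the carton's +y end, hinge line at y = +90 mm, z = 110 mm; 62 mm long from hinge to free edge, 120 mm wide. 0 = folded down flat over the opening, 1.57 = upright, more = leaning outwards (up to 2.5). The crease is stiff: the flap stays where it is left.
- end_flap_b (a joint): the same for the end flap at the carton's -y end, hinge line at y = -90 mm, z = 110 mm; 62 mm long, 120 mm wide.
- narrow_flap (a joint): the same for the narrow long flap, hinge line at x = -65 mm, z = 114 mm of the carton; 64 mm from hinge to free edge, 178 mm wide. Shut, it lies on the end flaps.
- wide_flap (a joint): the same for the wide long flap, hinge line at x = +65 mm, z = 118 mm of the carton; 92 mm from hinge to free edge, 178 mm wide. Shut, it lies on top and overlaps the narrow flap by about 26 mm.
- end_flap_a_edge (a point): middle of the free edge of the end flap at +y, on its outer face (the face that is on top when the flap is shut).
- end_flap_b_edge (a point): middle of the free edge of the end flap at -y, on its outer face (the face that is on top when the flap is shut).
- narrow_flap_edge (a point): middle of the free edge of the narrow long flap, on its outer face (the face that is on top when the flap is shut).
- wide_flap_edge (a point): middle of the free edge of the wide long flap, on its outer face (the face that is on top when the flap is shut).
- jar: turned pale-wood lidded jar, one solid piece: round body 64 mm diameter and 62 mm tall, on it an upright plain round knob of 26 mm diameter, from 62 to 92 mm height. It stands upright among the other turned pieces. Origin: centre of its foot, z up.
- goblet: bystander: turned pale-wood goblet, solid, 60 mm diameter, 115 mm tall, thin stem and wider cup. Origin: centre of its foot.
- vase: bystander: turned pale-wood bud vase, 60 mm diameter, 150 mm tall, with a long slim neck. Origin: centre of its foot.
- glue: bystander: white glue bottle 56 mm diameter, 155 mm tall, beside a corner of the carton. Origin: centre of its foot.
- tin: bystander: steel finish tin 68 mm diameter, 100 mm tall, beside a corner of the carton. Origin: centre of its foot.
- blank: bystander: upright square wood blank 58 x 58 x 130 mm, beside a corner of the carton. Origin: centre of its foot.
- mallet: bystander: turned wooden mallet standing on its 66 mm head, handle up, 175 mm tall, beside a corner of the carton. Origin: centre of its foot.
- bowl: bystander: small turned bowl 120 mm across, 50 mm tall. Origin: centre of its foot.
- gouge: bystander: turning tool with wood handle lying on the bench, 260 mm long along its x axis.
There are look-alikes about, which are no part of the job. Leave any black or turquoise look-alike of the jar alone.

How it is judged:
By the outcome, as a careful person would: the job done as asked, in the order asked, and still so for the second after the job is handed in, with the robot touching nothing.
It also fails if it takes over 64 s, if anything falls off the work surface, if the arm or the gripper's body presses on something with over 40 N, if the wrist force passes 120 N, or if a joint passes its speed limit or range.

### The arm

A 6-joint arm with a two-finger parallel gripper is mounted at the origin on the work surface. World frame = base frame: x ahead of the robot, y to its left, z up, the work surface at z = 0. Lengths are in mm, angles in rad, forces in N, time in s.
With the tool pointing down it reaches from about 225 to 875 mm from the base axis. Payload 3.4 kg.
Tool frame: the origin (TCP) lies midway between the tips of the shut fingers; the grasp point (between the pads) lies 19 mm behind it; y points along the fingers, z is the direction in which the jaws open and shut, and the axes are right-handed (so a half turn about y gives the same grasp; the last joint's range is limited). The gripper opens to 85 mm and grips with 20 to 120 N. Pads are 22 mm wide; open, the fingers measure 114 mm over their backs; the gripper's body (76 mm by 85 mm) begins 54 mm behind the grasp point. The pads swing forward as they close: fully open they stand 13 mm farther back than shut.
Start: joints at [-1.398, 0.276, 1.505, -0, 1.361, -0.121], TCP at [166.514, -550.396, 231.328] pointing down, gripper open.
Joint ranges: [-2.89, 2.89], [-0.75, 2.08], [0.22, 2.7], [-1.18, 4.32], [0.11, 2.71], [-2.7, 2.7]. Speed limits (rad/s): [2.57, 2.57, 3.14, 3.14, 3.14, 3.14].

### API

Orientations are given as a unit quaternion [x, y, z, w].
In Python, from cell import state, read_camera, camera_params, sign_off gives the robot as it stands.
- The arm moves only by the tool servo_tool, never from a script. Its argument "steps" is a list of rows, each an object with "hand": the opening, from 0 (shut) to 1 (fully open); "linear": the shift along the world's x, y, z in mm, a list of three; "roll": the turn about the world's z in rad. In form: [{"hand": hand, "linear": [dx, dy, dz], "roll": roll}, ...]. A call has 1 to 20 rows; each row is the pose to reach, as a shift and turn from the pose commanded when the call began; what a row does not reach only later rows make up. A row lasts 1/12 s, in which the tool goes at most 41.7 mm and 7.16 degrees, less where a joint would pass 70% of its speed; a pose out of reach is approached as far as the arm can. A call with a gripper value outside its range is refused whole. The fingers move at their own pace and stop on an object; "grip_force" is the grip in N (left out, the last holds). Time passes only in rows, so rows that repeat a pose let the fingers close. It gives the time, the measured TCP pose, the force and the opening at its end, in the units of the state.
- state(): the state, without advancing time (a new reading comes with each control period).
- read_camera(name): name is "scene" or "top" or "wrist"; returns the picture (480x640x3 uint8, red, green, blue); there is no depth.
- camera_params(name): a dict with "intrinsics" (3x3 intrinsics, pixels), "k1" (the pictures are not rectified: a ray, as slopes to the right and down, at radius r is drawn at 1 + k1 r^2 times it, then the intrinsics apply), "position" and "orientation" of the camera in the world. Camera axes: x right, y down, z forward; pixel columns grow to the right and rows downward; lengths in mm; the calibration is good to about 2 mm. A picture is of the moment at which its call begins: read the wrist's pose just before it. camera_params takes no time and is no camera call; for the wrist camera it gives the pose at the moment of the call.
- sign_off(): hands the job in, once; it reports no verdict.
The state is a dict: "time": time; "joint_positions": joint angles; "qd": joint speeds; "effort": joint torques, N m; "tool_pos": TCP position; "ee_rot": TCP orientation; "wrist_force": force on the tool from outside, world axes, zero at the start; "wrist_torque": the same for the moment, N m; "width": opening from 0.0 (shut) to 1.0 (fully open).
Only numpy, scipy, OpenCV 4.12 (cv2) and the standard library are available. Lean on these libraries where they do the work, as an engineer would, in place of code of your own. Each camera call takes 0.05 s, during which the arm holds its last target.

## Working session

There is one attempt and no reset: what is moved stays moved. The work goes in short steps, Python scripts to look and compute and a tool call to move; the robot and the scene stay as the last step left them, time stands still between calls to the robot, and variables do not carry over. Pictures are saved under pics/ and viewed, and the job is handed in when it is done.

Besides the shell and the picture viewer there is one more tool, called after "Request:" as name([rows], argument=value, ...), one row to a line, values as JSON. servo_tool: Moves the arm, as the interface text tells. Its arguments: {"type":"object","properties":{"steps":{"type":"array","items":{"type":"object","properties":{"hand":{"type":"number"},"linear":{"type":"array","items":{"type":"number"}},"roll":{"type":"number"}}}},"grip_force":{"type":"number"}},"required":["steps"]}

```bash
mkdir -p pics; ls
python3 - <<'E'
from cell import state, read_camera, camera_params
import cv2
print(state())
for n in ("scene","top"):
    cv2.imwrite(f"pics/{n}0.png",read_camera(n)[:,:,::-1]); print(n,camera_params(n))
print(camera_params("wrist"))
E
```

```text
pics
{'time': 0.0, 'joint_positions': array([-1.39803792e+00,  2.76597097e-01,  1.50614830e+00, -1.95590114e-05,
        1.36071211e+00, -1.20984960e-01]), 'qd': array([-0.0004754 ,  0.00024261, -0.0016339 ,  0.00075327, -0.00076287,
        0.00062457]), 'effort': array([-1.00643727e-03, -4.16778052e+01, -2.45809704e+01, -3.03642601e-04,
        1.12004988e-02, -3.09653785e-06]), 'tool_pos': array([ 166.38656636, -549.83464272,  230.43248145]), 'ee_rot': array([-0.1035062 ,  0.70015229, -0.69883443,  0.10345855]), 'wrist_force': array([ 0.18951477,  0.02840657, -0.78760931]), 'wrist_torque': array([-0.0353904 ,  0.0054871 , -0.01097014]), 'width': 1.003102478345689}
scene {'intrinsics': array([[466.69770264,   0.        , 324.62409842],
       [  0.        , 466.69770264, 238.11936206],
       [  0.        ,   0.        ,   1.        ]]), 'k1': -0.07003325302013527, 'position': array([1195.36933621, -151.09511921, 1027.69540367]), 'orientation': array([ 0.75116527,  0.59209895, -0.18418725, -0.22637275])}
top {'intrinsics': array([[461.4357331 ,   0.        , 321.18869355],
       [  0.        , 461.4357331 , 238.9248375 ],
       [  0.        ,   0.        ,   1.        ]]), 'k1': 0.012845951133691772, 'position': array([ 445.247295  ,  -29.38095321, 1310.12172956]), 'orientation': array([ 0.71464202, -0.69704201,  0.03707838, -0.04521532])}
{'intrinsics': array([[422.37851876,   0.        , 319.72594761],
       [  0.        , 422.37851876, 234.58641027],
       [  0.        ,   0.        ,   1.        ]]), 'k1': -0.021107131039427098, 'position': array([ 234.33294074, -529.30871681,  373.89041898]), 'orientation': array([ 0.79484622, -0.58984654, -0.08553753,  0.11394685])}
```

View pics/scene0.png

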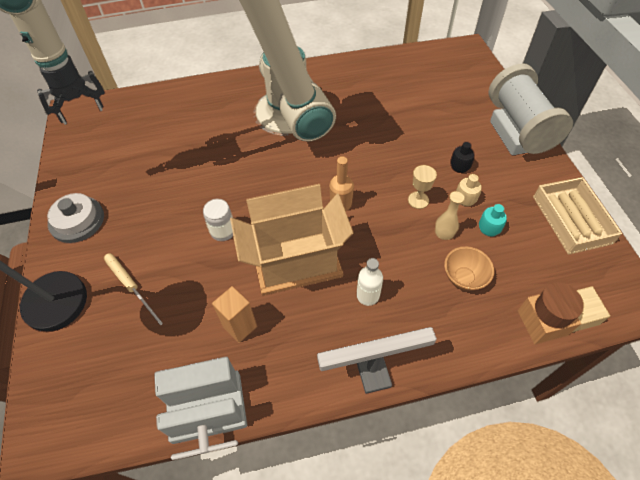

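View pics/top0.png

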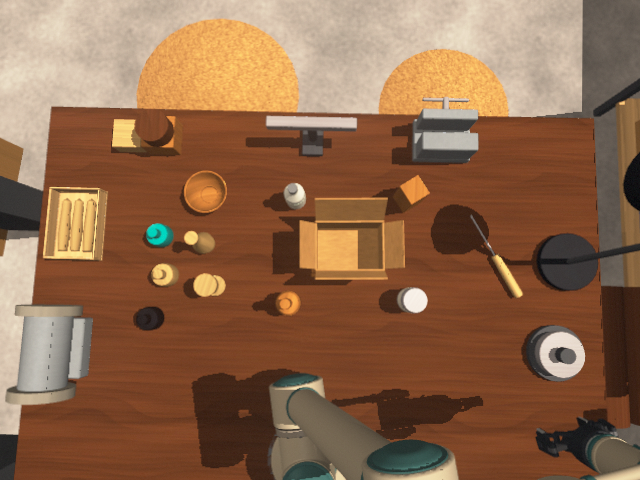

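```bash
cat > h.py <<'E'
import numpy as np, cv2
from scipy.spatial.transform import Rotation as R
from cell import state, read_camera, camera_params
def ray(p,uv):
    K=p["intrinsics"];k1=p["k1"]
    uv=np.atleast_2d(np.array(uv,float))
    n=cv2.undistortPoints(uv[:,None,:],K,np.array([k1,0,0,0,0]))[:,0]
    d=np.c_[n,np.ones(len(n))]
    return np.array(p["position"]),R.from_quat(p["orientation"]).apply(d)
def plane(p,uv,z):
    o,d=ray(p,uv); t=(z-o[2])/d[:,2]; return o+t[:,None]*d
def proj(p,X):
    X=np.atleast_2d(np.array(X,float)); r=R.from_quat(p["orientation"]).inv()
    c=r.apply(X-p["position"]); n=c[:,:2]/c[:,2:]; r2=(n**2).sum(1,keepdims=True)
    n=n*(1+p["k1"]*r2); K=p["intrinsics"]
    return np.c_[n[:,0]*K[0,0]+K[0,2],n[:,1]*K[1,1]+K[1,2]]
def tri(p1,u1,p2,u2):
    o1,d1=ray(p1,u1);o2,d2=ray(p2,u2);out=[]
    for a,b in zip(d1,d2):
        s=np.linalg.lstsq(np.c_[a,-b],o2-o1,rcond=None)[0]
        q,w=o1+s[0]*a,o2+s[1]*b; out.append(np.r_[(q+w)/2,np.linalg.norm(q-w)])
    return np.array(out)
def crop(im,x0,y0,x1,y1,s,name):
    cv2.imwrite(name,cv2.resize(im[y0:y1,x0:x1,::-1],None,fx=s,fy=s,interpolation=cv2.INTER_CUBIC))
E
python3 - <<'E'
from h import *
t=cv2.imread("pics/top0.png")[:,:,::-1];s=cv2.imread("pics/scene0.png")[:,:,::-1]
a=cv2.resize(t[170:320,270:440],None,fx=4,fy=4,interpolation=cv2.INTER_CUBIC)
cv2.imwrite("pics/c_top.png",a[:,:,::-1])
crop(s,190,140,400,320,3.8,"pics/c_scene.png")
crop(t,120,200,250,340,4,"pics/j_top.png")
crop(s,390,120,530,260,4,"pics/j_scene.png")
E
```

```text
(no output)
```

View pics/c_top.png

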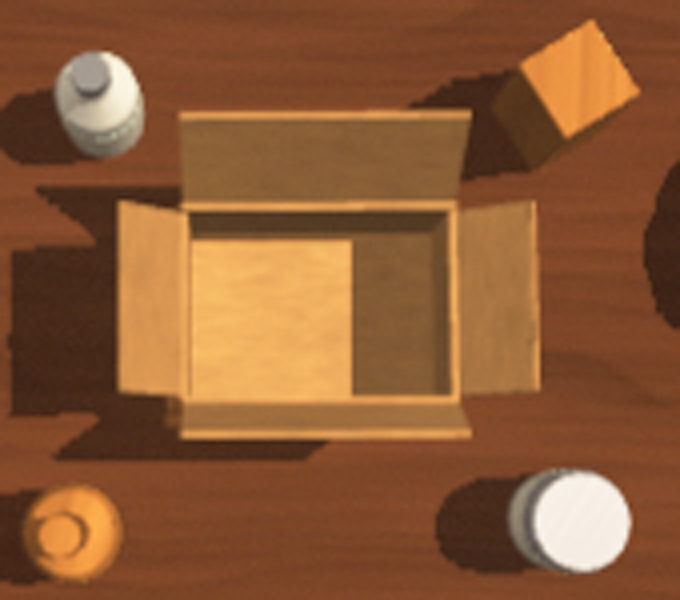

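View pics/c_scene.png

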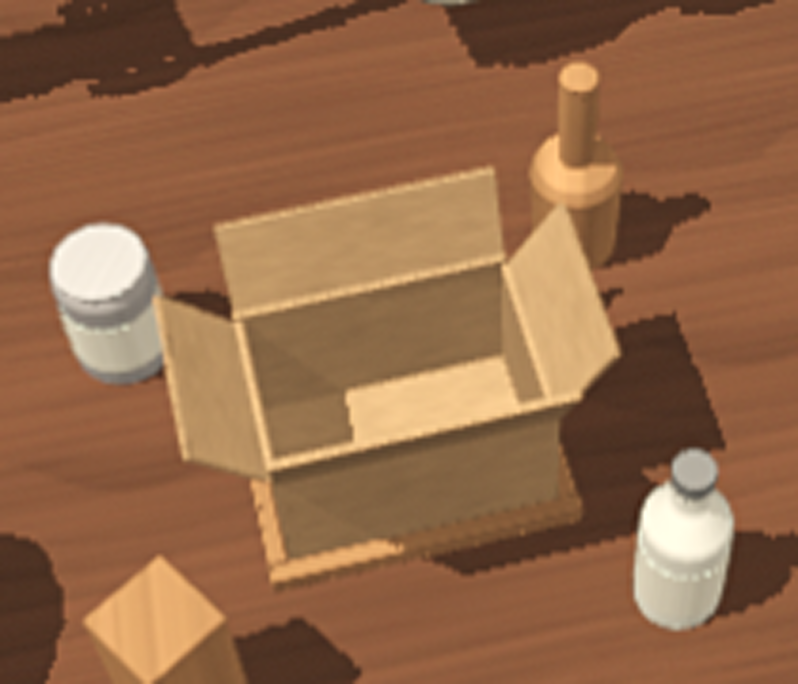

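View pics/j_top.png

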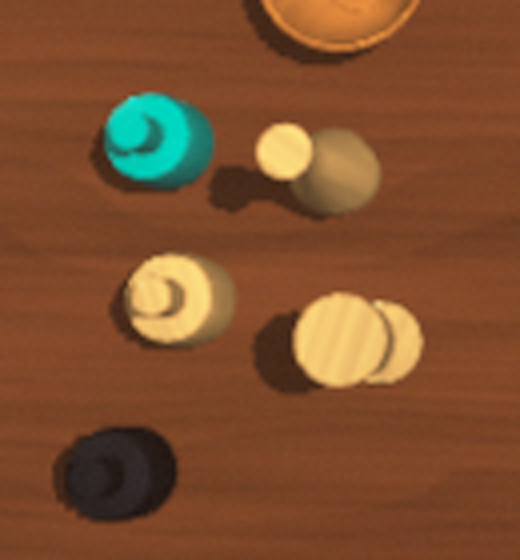

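View pics/j_scene.png

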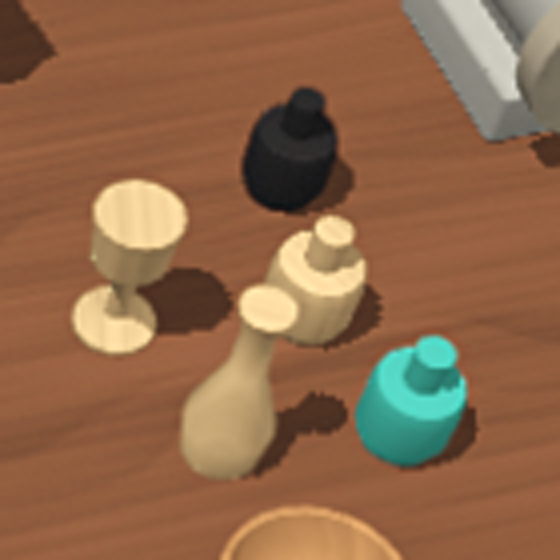

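Run:
```python
from h import *
T=camera_params("top");S=camera_params("scene")
ct=lambda p:(np.array(p,float)+.5)/4-.5+[270,170]
cs=lambda p:(np.array(p,float)+.5)/3.8-.5+[190,140]
np.set_printoptions(precision=1,suppress=True)
# back flap: left edge corner/-y is right in top, left in scene?
pt=ct([[180,436],[470,436],[182,400],[462,400], [118,203],[118,390],[538,202],[540,388]])
ps=cs([[492,168],[215,228],[503,258],[235,318],[618,354],[565,205],[187,458],[158,298]])
print("back freeL,freeR,hingeL,hingeR, endL front,back, endR front,back");print(tri(T,pt,S,ps))
print("front hinge z118",plane(T,ct([[182,205],[462,203]]),118), plane(T,ct([[182,205],[462,203]]),114))
print("front free corners at z various",[plane(T,ct([[180,114],[471,114]]),z).round() for z in(150,180,190)])
jt=(np.array([[152,297],[170,298]])+.5)/4-.5+[120,200]; js=(np.array([[334,233]])+.5)/4-.5+[390,120]
print("knob",tri(T,jt[:1],S,js), plane(T,jt[:1],92),plane(S,js,92), plane(T,jt[1:],62))
# bystanders
for n,p,z in [("glue",[92,73],155),("blank",[580,78],130),("mallet",[60,533],175),("tin",[580,520],100)]:
    print(n,plane(T,ct([p]),z))
for n,p,z in [("goblet",[341,339],115),("vase",[285,151],150),("turq",[131,131],92),("black",[93,474],92)]:
    print(n,plane(T,(np.array([p])+.5)/4-.5+[120,200],z))
```

```text
back freeL,freeR,hingeL,hingeR, endL front,back, endR front,back
[[ 479.4   -1.6  174.1    1.3]
 [ 484.1 -179.   172.3    0.4]
 [ 504.5   -1.   112.8    1.7]
 [ 509.4 -180.1  111.5    2.6]
 [ 625.4   41.7  158.5    1.8]
 [ 507.5   38.5  159.     0.6]
 [ 633.4 -221.   153.9    3.6]
 [ 515.8 -222.9  155.3    2.9]]
front hinge z118 [[ 631.6    3.2  118. ]
 [ 637.3 -179.4  118. ]] [[ 632.2    3.3  114. ]
 [ 637.9 -179.9  114. ]]
front free corners at z various [array([[ 685.,    5.,  150.],
       [ 690., -181.,  150.]]), array([[ 679.,    4.,  180.],
       [ 683., -177.,  180.]]), array([[ 677.,    4.,  190.],
       [ 681., -175.,  190.]])]
knob [[484.3 416.8  89.1   0. ]] [[484.2 415.8  92. ]] [[486.5 415.1  92. ]] [[484.8 414.5  62. ]]
glue [[709.7  62.  155. ]]
blank [[ 719.4 -253.6  130. ]]
mallet [[418.7  70.5 175. ]]
tin [[ 434.1 -259.9  100. ]]
goblet [[459.4 283.4 115. ]]
vase [[576.7 316.4 150. ]]
turq [[594.2 437.2  92. ]]
black [[368.2 446.4  92. ]]
```

Run:
```python
from h import *
s=state();r=R.from_quat(s["ee_rot"]).as_matrix();print(r.round(3))
print(np.degrees(np.arctan2(r[1,2],r[0,2])))
```

```text
[[-0.957 -0.     0.29 ]
 [-0.29   0.002 -0.957]
 [-0.    -1.    -0.002]]
-73.1619826837825
```

Request:
servo_tool([
  {"hand":1,"linear":[200,300,60],"roll":-0.12},
  {"hand":1,"linear":[200,300,60],"roll":-0.264},
  {"hand":1,"linear":[200,300,60],"roll":-0.264},
  {"hand":1,"linear":[200,300,60],"roll":-0.264},
  {"hand":1,"linear":[200,300,60],"roll":-0.264},
  {"hand":1,"linear":[200,300,60],"roll":-0.264},
  {"hand":1,"linear":[200,300,60],"roll":-0.264},
  {"hand":1,"linear":[200,300,60],"roll":-0.264},
  {"hand":1,"linear":[230,600,60],"roll":-0.264},
  {"hand":1,"linear":[230,600,60],"roll":-0.264},
  {"hand":1,"linear":[230,600,60],"roll":-0.264},
  {"hand":1,"linear":[230,600,60],"roll":-0.264},
  {"hand":1,"linear":[230,600,60],"roll":-0.264},
  {"hand":1,"linear":[230,600,60],"roll":-0.264},
  {"hand":1,"linear":[230,600,60],"roll":-0.264},
  {"hand":1,"linear":[318,966,50],"roll":-0.264},
  {"hand":1,"linear":[318,966,50],"roll":-0.264},
  {"hand":1,"linear":[318,966,50],"roll":-0.264},
  {"hand":1,"linear":[318,966,50],"roll":-0.264},
  {"hand":1,"linear":[318,966,50],"roll":-0.264},
])

```text
time: 1.77
tool_pos: [437.6, 216.9, 285.7]
ee_rot: [0.011, -0.707, 0.707, -0.011]
wrist_force: [0.8, -0.2, 0.5]
width: 1.001
```

Request:
servo_tool([
  {"hand":1,"linear":[46,190,-5],"roll":0},
  {"hand":1,"linear":[46,190,-5],"roll":0},
  {"hand":1,"linear":[46,190,-5],"roll":0},
  {"hand":1,"linear":[46,190,-5],"roll":0},
  {"hand":1,"linear":[46,190,-5],"roll":0},
  {"hand":1,"linear":[46,190,-5],"roll":0},
  {"hand":1,"linear":[46,190,-5],"roll":0},
  {"hand":1,"linear":[46,190,-5],"roll":0},
])

```text
time: 2.43
tool_pos: [483.5, 404.0, 280.3]
ee_rot: [0.011, -0.706, 0.708, -0.01]
wrist_force: [-0.7, 0.9, -1.1]
width: 1.001
```

Run:
```python
from h import *
s=state();print(s["time"],s["tool_pos"],s["joint_positions"].round(2))
W=camera_params("wrist");im=read_camera("wrist")
cv2.imwrite("pics/w1.png",im[:,:,::-1]);print(W["position"],proj(W,[[484.5,415.8,92]]))
np.save("W1.npy",W,allow_pickle=True)
```

```text
2.4333 [483.52535544 403.98092185 280.29112766] [ 0.59  0.34  1.29 -0.    1.51  2.13]
[554.62227831 406.48452859 423.52115669] [[304.59132671 200.71506297]]
```

View pics/w1.png

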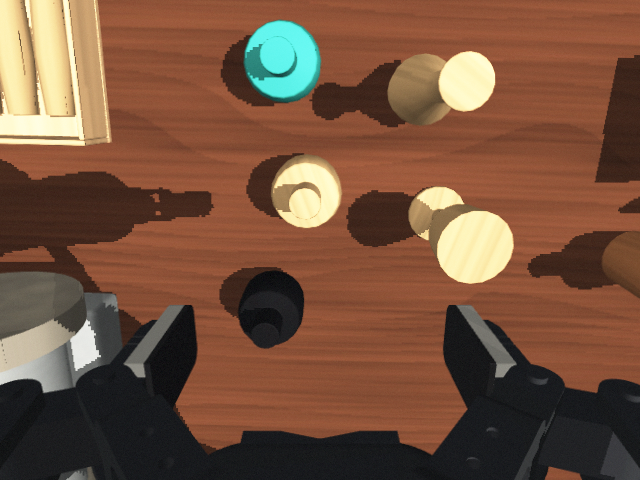

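Candidates in the wrist view: cream jar with knob (305,205), turquoise look-alike (277,55), black look-alike (265,333), goblet (475,243) and vase (467,80). Only the cream one is pale wood with a plain round knob on a round body. The enlarged crops j_top (152,297) and j_scene (334,233) confirm it.

Request:
servo_tool([
  {"hand":1,"linear":[-0.5,11.5,-30],"roll":0},
  {"hand":1,"linear":[-0.5,11.5,-70],"roll":0},
  {"hand":1,"linear":[-0.5,11.5,-110],"roll":0},
  {"hand":1,"linear":[-0.5,11.5,-150],"roll":0},
  {"hand":1,"linear":[-0.5,11.5,-185],"roll":0},
  {"hand":1,"linear":[-0.5,11.5,-205],"roll":0},
  {"hand":1,"linear":[-0.5,11.5,-213],"roll":0},
  {"hand":1,"linear":[-0.5,11.5,-213],"roll":0},
  {"hand":1,"linear":[-0.5,11.5,-213],"roll":0},
])

```text
time: 3.23
tool_pos: [484.4, 415.8, 69.3]
ee_rot: [-0.01, 0.707, -0.707, 0.011]
wrist_force: [-0.3, 0.6, -1.1]
width: 1.002
```

Run:
```python
from h import *
s=state();print(s["time"],s["tool_pos"],s["wrist_force"])
cv2.imwrite("pics/w2.png",read_camera("wrist")[:,:,::-1])
```

```text
3.2333 [484.35292481 415.81656211  69.34831634] [-0.2780988  0.5625628 -1.056305 ]
```

View pics/w2.png

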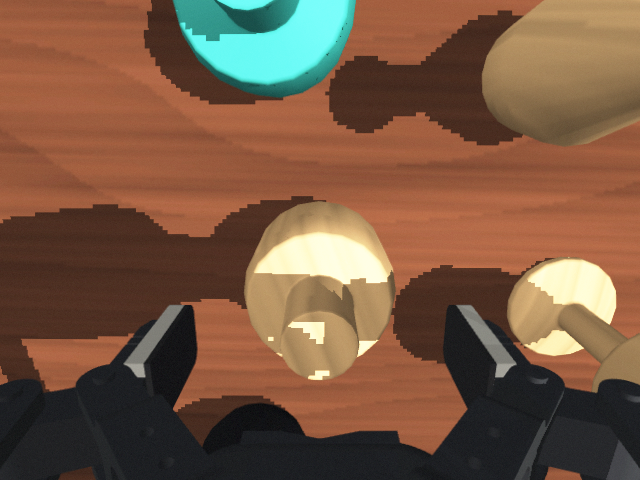

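The knob (320,345) sits between the pads (rows 305-375), so the grasp is centred. Closing.

Request:
servo_tool([
  {"hand":0.6,"linear":[0,0,-2],"roll":0},
  {"hand":0.3,"linear":[0,0,-2],"roll":0},
  {"hand":0,"linear":[0,0,-2],"roll":0},
  {"hand":0,"linear":[0,0,-2],"roll":0},
  {"hand":0,"linear":[0,0,-2],"roll":0},
  {"hand":0,"linear":[0,0,-2],"roll":0},
  {"hand":0,"linear":[0,0,-2],"roll":0},
  {"hand":0,"linear":[0,0,-2],"roll":0},
  {"hand":0,"linear":[0,0,-2],"roll":0},
  {"hand":0,"linear":[0,0,-2],"roll":0},
], grip_force=50)

```text
time: 4.12
tool_pos: [483.8, 416.3, 66.7]
ee_rot: [-0.01, 0.707, -0.707, 0.011]
wrist_force: [-0.3, -1.5, 5.6]
width: 0.29
```

Request:
servo_tool([
  {"hand":0,"linear":[0,0,10],"roll":0},
  {"hand":0,"linear":[0,0,35],"roll":0},
  {"hand":0,"linear":[0,0,75],"roll":0},
  {"hand":0,"linear":[0,0,115],"roll":0},
  {"hand":0,"linear":[0,0,155],"roll":0},
  {"hand":0,"linear":[0,0,195],"roll":0},
  {"hand":0,"linear":[0,0,222],"roll":0},
  {"hand":0,"linear":[0,0,235],"roll":0},
  {"hand":0,"linear":[5,-20,235],"roll":0},
  {"hand":0,"linear":[10,-55,235],"roll":0},
  {"hand":0,"linear":[15,-90,235],"roll":0},
  {"hand":0,"linear":[22,-130,235],"roll":0},
  {"hand":0,"linear":[29,-170,235],"roll":0},
  {"hand":0,"linear":[36,-210,235],"roll":0},
  {"hand":0,"linear":[43,-250,235],"roll":0},
  {"hand":0,"linear":[50,-290,235],"roll":0},
  {"hand":0,"linear":[57,-330,235],"roll":0},
  {"hand":0,"linear":[64,-370,235],"roll":0},
  {"hand":0,"linear":[71,-410,235],"roll":0},
  {"hand":0,"linear":[75,-440,235],"roll":0},
])

```text
time: 5.78
tool_pos: [558.5, -27.0, 300.8]
ee_rot: [0.01, -0.707, 0.707, -0.01]
wrist_force: [0.1, -0.1, -1.8]
width: 0.289
```

Request:
servo_tool([
  {"hand":0,"linear":[5,-30,0],"roll":0},
  {"hand":0,"linear":[10,-55,0],"roll":0},
  {"hand":0,"linear":[12,-65,0],"roll":0},
  {"hand":0,"linear":[12,-65,0],"roll":0},
  {"hand":0,"linear":[12,-65,0],"roll":0},
])

```text
time: 6.2
tool_pos: [570.1, -88.2, 300.6]
ee_rot: [-0.011, 0.708, -0.706, 0.01]
wrist_force: [0.0, 0.3, -0.5]
width: 0.292
```

Run:
```python
from h import *
s=state();print(s["time"],s["tool_pos"],s["wrist_force"],s["width"])
W=camera_params("wrist")
cv2.imwrite("pics/w3.png",read_camera("wrist")[:,:,::-1]);t=read_camera("top");crop(t,270,170,440,320,4,"pics/t3.png")
s=read_camera("scene");crop(s,190,90,400,270,3.8,"pics/s3.png")
np.save("W3.npy",W,allow_pickle=True)
```

```text
6.2 [570.1489327  -88.1872539  300.62008861] [ 0.01018632  0.3147225  -0.52104842] 0.2920113171838777
```

View pics/w3.png

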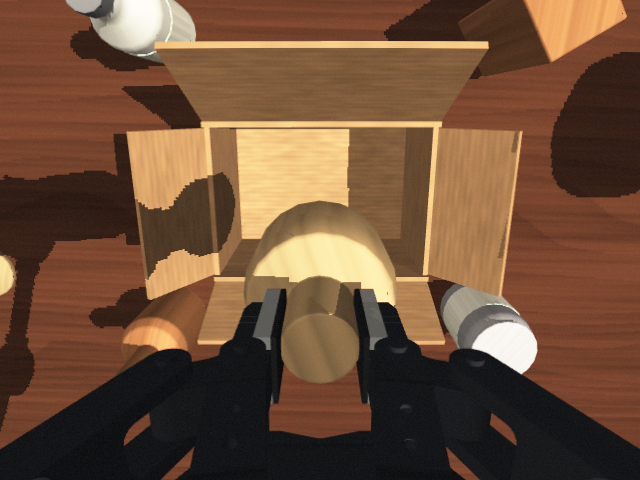

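View pics/s3.png

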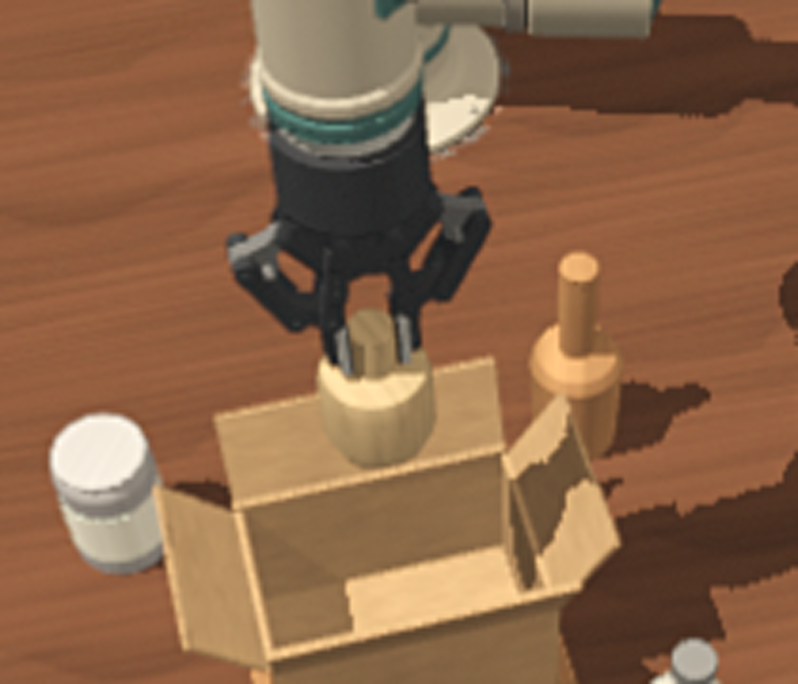

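Run:
```python
from h import *
np.set_printoptions(precision=1,suppress=True)
W=np.load("W3.npy",allow_pickle=True).item()
print(plane(W,[[201,125],[441,125]],118),plane(W,[[200,279],[440,277]],114))
print(plane(W,[[212,200],[432,200]],110))
```

```text
[[ 628.     2.9  118. ]
 [ 633.2 -176.9  118. ]] [[ 501.8   11.1  114. ]
 [ 509.6 -190.7  114. ]]
[[ 569.1   -0.9  110. ]
 [ 574.3 -178.2  110. ]]
```

Request:
servo_tool([
  {"hand":0,"linear":[0,-1,-20],"roll":0},
  {"hand":0,"linear":[0,-1,-50],"roll":0},
  {"hand":0,"linear":[0,-1,-80],"roll":0},
  {"hand":0,"linear":[0,-1,-110],"roll":0},
  {"hand":0,"linear":[0,-1,-140],"roll":0},
  {"hand":0,"linear":[0,-1,-170],"roll":0},
  {"hand":0,"linear":[0,-1,-195],"roll":0},
  {"hand":0,"linear":[0,-1,-212],"roll":0},
  {"hand":0,"linear":[0,-1,-220],"roll":0},
  {"hand":0,"linear":[0,-1,-224],"roll":0},
  {"hand":0,"linear":[0,-1,-224],"roll":0},
])

```text
time: 7.27
tool_pos: [570.6, -89.0, 76.9]
ee_rot: [-0.011, 0.707, -0.707, 0.011]
wrist_force: [-0.0, 0.2, -1.0]
width: 0.29
```

Request:
servo_tool([
  {"hand":0,"linear":[0,0,-1.5],"roll":0},
  {"hand":0,"linear":[0,0,-3],"roll":0},
  {"hand":0,"linear":[0,0,-4],"roll":0},
  {"hand":0,"linear":[0,0,-4.5],"roll":0},
  {"hand":0,"linear":[0,0,-5],"roll":0},
  {"hand":0,"linear":[0,0,-5],"roll":0},
])

```text
time: 7.77
tool_pos: [570.6, -89.9, 72.2]
ee_rot: [0.01, -0.707, 0.707, -0.011]
wrist_force: [0.6, -0.3, -1.6]
width: 0.283
```

Request:
servo_tool([
  {"hand":0,"linear":[0,0,-0.7],"roll":0},
  {"hand":0,"linear":[0,0,-1.2],"roll":0},
  {"hand":0,"linear":[0,0,-1.5],"roll":0},
  {"hand":0,"linear":[0,0,-1.5],"roll":0},
])

```text
time: 8.1
tool_pos: [570.6, -89.9, 70.7]
ee_rot: [0.01, -0.707, 0.707, -0.011]
wrist_force: [-0.2, 0.1, 0.7]
width: 0.291
```

Request:
servo_tool([
  {"hand":0,"linear":[0,0,-0.5],"roll":0},
  {"hand":0,"linear":[0,0,-0.8],"roll":0},
  {"hand":0,"linear":[0,0,-0.8],"roll":0},
])

```text
time: 8.35
tool_pos: [570.7, -90.0, 70.7]
ee_rot: [0.01, -0.707, 0.707, -0.011]
wrist_force: [-1.0, -0.1, 5.1]
width: 0.291
```

Request:
servo_tool([
  {"hand":0.45,"linear":[0,0,0],"roll":0},
  {"hand":0.6,"linear":[0,0,0],"roll":0},
  {"hand":0.7,"linear":[0,0,0],"roll":0},
  {"hand":0.7,"linear":[0,0,0],"roll":0},
  {"hand":0.7,"linear":[0,0,0],"roll":0},
  {"hand":0.7,"linear":[0,0,15],"roll":0},
  {"hand":0.7,"linear":[0,0,45],"roll":0},
  {"hand":0.7,"linear":[0,0,85],"roll":0},
  {"hand":0.7,"linear":[0,0,125],"roll":0},
  {"hand":0.7,"linear":[0,0,165],"roll":0},
  {"hand":0.7,"linear":[0,0,200],"roll":0},
  {"hand":0.3,"linear":[0,30,205],"roll":0},
  {"hand":0,"linear":[0,70,205],"roll":0},
  {"hand":0,"linear":[0,110,205],"roll":0},
  {"hand":0,"linear":[0,150,205],"roll":0},
  {"hand":0,"linear":[0,170,205],"roll":0},
  {"hand":0,"linear":[0,170,205],"roll":0},
])

```text
time: 9.77
tool_pos: [569.9, 84.7, 274.6]
ee_rot: [-0.012, 0.708, -0.706, 0.012]
wrist_force: [0.0, -0.1, 0.2]
width: 0.004
```

Run:
```python
from h import *
s=state();print(s["time"],s["tool_pos"],s["wrist_force"],s["width"])
t=read_camera("top");crop(t,270,170,440,320,4,"pics/t4.png")
s=read_camera("scene");crop(s,190,90,400,270,3.8,"pics/s4.png")
```

```text
9.7667 [569.94887643  84.70071121 274.58536466] [ 0.03410281 -0.05927354  0.17293175] 0.003909789949864602
```

View pics/s4.png

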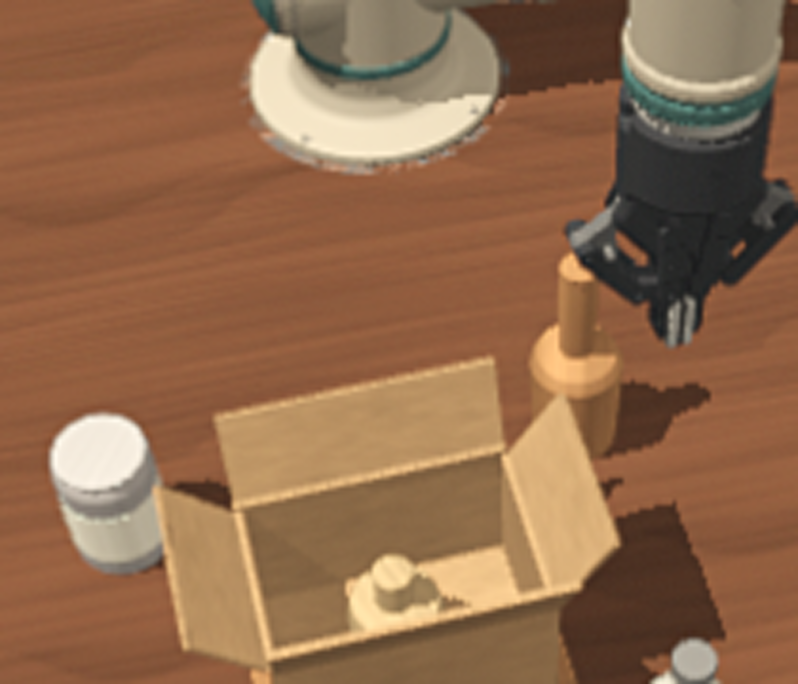

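View pics/t4.png

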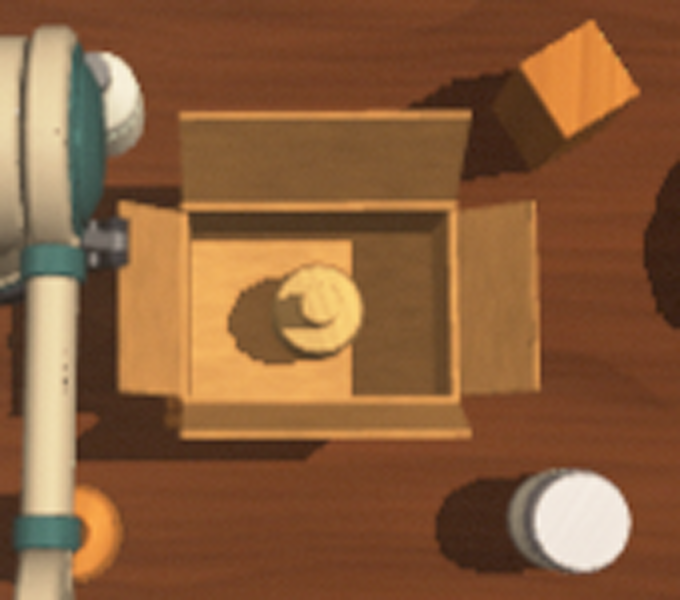

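Request:
servo_tool([
  {"hand":0,"linear":[0,0,0],"roll":0.12},
  {"hand":0,"linear":[0,0,0],"roll":0.24},
  {"hand":0,"linear":[0,0,0],"roll":0.36},
  {"hand":0,"linear":[0,0,0],"roll":0.48},
  {"hand":0,"linear":[0,0,0],"roll":0.6},
  {"hand":0,"linear":[0,0,-10],"roll":0.72},
  {"hand":0,"linear":[0,0,-25],"roll":0.84},
  {"hand":0,"linear":[0,0,-40],"roll":0.96},
  {"hand":0,"linear":[0,0,-60],"roll":1.08},
  {"hand":0,"linear":[0,0,-80],"roll":1.2},
  {"hand":0,"linear":[0,0,-100],"roll":1.32},
  {"hand":0,"linear":[0,0,-120],"roll":1.44},
  {"hand":0,"linear":[0,0,-135],"roll":1.57},
  {"hand":0,"linear":[0,0,-142],"roll":1.57},
  {"hand":0,"linear":[0,0,-142],"roll":1.57},
])

```text
time: 11.12
tool_pos: [569.4, 78.7, 130.9]
ee_rot: [0.507, -0.495, 0.493, -0.505]
wrist_force: [-0.3, 0.3, 0.2]
width: 0.005
```

Request:
servo_tool([
  {"hand":0,"linear":[0,-12,0],"roll":0},
  {"hand":0,"linear":[0,-24,0],"roll":0},
  {"hand":0,"linear":[0,-36,0],"roll":0},
  {"hand":0,"linear":[0,-48,0],"roll":0},
  {"hand":0,"linear":[0,-60,0],"roll":0},
  {"hand":0,"linear":[0,-72,0],"roll":0},
  {"hand":0,"linear":[0,-84,0],"roll":0},
  {"hand":0,"linear":[0,-96,0],"roll":0},
  {"hand":0,"linear":[0,-108,0],"roll":0},
  {"hand":0,"linear":[0,-114,0],"roll":0},
  {"hand":0,"linear":[0,-114,0],"roll":0},
])

```text
time: 12.03
tool_pos: [570.5, -35.9, 132.6]
ee_rot: [0.507, -0.493, 0.493, -0.506]
wrist_force: [0.6, -0.0, -0.4]
width: 0.001
```

Request:
servo_tool([
  {"hand":0,"linear":[0,0,-4],"roll":0},
  {"hand":0,"linear":[0,0,-8],"roll":0},
  {"hand":0,"linear":[0,0,-12],"roll":0},
  {"hand":0,"linear":[0,0,-14],"roll":0},
  {"hand":0,"linear":[0,0,-14],"roll":0},
])

```text
time: 12.45
tool_pos: [570.0, -33.3, 117.8]
ee_rot: [0.508, -0.493, 0.492, -0.507]
wrist_force: [0.2, 0.0, -0.1]
width: -0.006
```

Request:
servo_tool([
  {"hand":0,"linear":[0,0,-1.5],"roll":0},
  {"hand":0,"linear":[0,0,-3],"roll":0},
  {"hand":0,"linear":[0,0,-3],"roll":0},
])

```text
time: 12.7
tool_pos: [570.3, -33.6, 115.4]
ee_rot: [0.507, -0.493, 0.493, -0.507]
wrist_force: [-0.5, 0.5, -0.4]
width: 0.002
```

Run:
```python
from h import *
s=state();print(s["time"],s["tool_pos"],s["wrist_force"],s["width"])
s=read_camera("scene");crop(s,190,90,400,270,3.8,"pics/s5.png")
```

```text
12.7 [570.29681478 -33.63532304 115.39180709] [-0.51830854  0.48885811 -0.39794166] 0.0018989497947828169
```

View pics/s5.png

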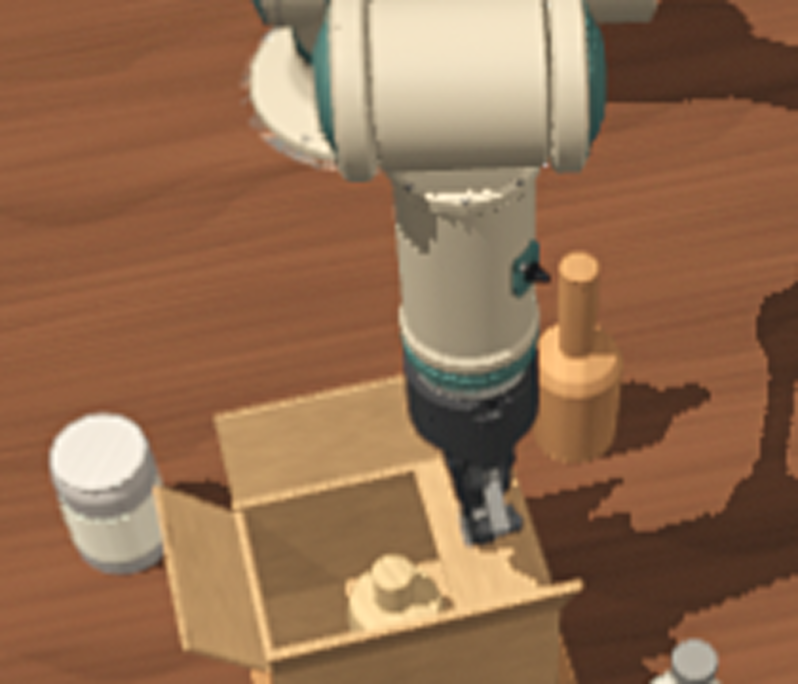

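Flap A is folded in and nearly flat, and the jar stays clear of it. Next I press until contact.

Request:
servo_tool([
  {"hand":0,"linear":[0,0,-1],"roll":0},
  {"hand":0,"linear":[0,0,-1.5],"roll":0},
  {"hand":0,"linear":[0,0,-1.5],"roll":0},
])

```text
time: 13.0
tool_pos: [570.6, -33.8, 114.2]
ee_rot: [-0.507, 0.493, -0.493, 0.507]
wrist_force: [-0.2, -0.4, -0.2]
width: 0.001
```

Request:
servo_tool([
  {"hand":0,"linear":[0,0,-1],"roll":0},
  {"hand":0,"linear":[0,0,-1],"roll":0},
  {"hand":0,"linear":[0,0,-1],"roll":0},
])

```text
time: 13.25
tool_pos: [570.6, -33.8, 114.0]
ee_rot: [-0.507, 0.492, -0.493, 0.507]
wrist_force: [-1.5, 0.1, 4.8]
width: 0.002
```

Request:
servo_tool([
  {"hand":0,"linear":[0,0,25],"roll":0},
  {"hand":0,"linear":[0,0,60],"roll":0},
  {"hand":0,"linear":[0,-20,95],"roll":0},
  {"hand":0,"linear":[1,-55,110],"roll":0},
  {"hand":0,"linear":[2,-95,110],"roll":0},
  {"hand":0,"linear":[3,-135,110],"roll":0},
  {"hand":0,"linear":[4,-175,110],"roll":0},
  {"hand":0,"linear":[4,-212,110],"roll":0},
  {"hand":0,"linear":[4,-228,110],"roll":0},
  {"hand":0,"linear":[4,-228,90],"roll":0},
  {"hand":0,"linear":[4,-228,60],"roll":0},
  {"hand":0,"linear":[4,-228,30],"roll":0},
  {"hand":0,"linear":[4,-228,19],"roll":0},
  {"hand":0,"linear":[4,-228,19],"roll":0},
])

```text
time: 14.42
tool_pos: [572.4, -260.1, 128.7]
ee_rot: [0.508, -0.495, 0.49, -0.507]
wrist_force: [-0.2, 0.4, -0.1]
width: -0.002
```

Request:
servo_tool([
  {"hand":0,"linear":[0,12,2],"roll":0},
  {"hand":0,"linear":[0,24,2],"roll":0},
  {"hand":0,"linear":[0,36,2],"roll":0},
  {"hand":0,"linear":[0,48,2],"roll":0},
  {"hand":0,"linear":[0,60,2],"roll":0},
  {"hand":0,"linear":[0,72,2],"roll":0},
  {"hand":0,"linear":[0,84,2],"roll":0},
  {"hand":0,"linear":[0,96,2],"roll":0},
  {"hand":0,"linear":[0,108,2],"roll":0},
  {"hand":0,"linear":[0,114,2],"roll":0},
  {"hand":0,"linear":[0,114,-2],"roll":0},
  {"hand":0,"linear":[0,114,-6],"roll":0},
  {"hand":0,"linear":[0,114,-10],"roll":0},
  {"hand":0,"linear":[0,114,-12],"roll":0},
  {"hand":0,"linear":[0,114,-13],"roll":0},
  {"hand":0,"linear":[0,114,-14],"roll":0},
  {"hand":0,"linear":[0,114,-14],"roll":0},
])

```text
time: 15.83
tool_pos: [574.3, -148.2, 117.8]
ee_rot: [0.507, -0.493, 0.493, -0.507]
wrist_force: [0.7, 0.3, -0.2]
width: 0.0
```

Request:
servo_tool([
  {"hand":0,"linear":[0,0,-0.7],"roll":0},
  {"hand":0,"linear":[0,0,-1],"roll":0},
  {"hand":0,"linear":[0,0,-1],"roll":0},
])

```text
time: 16.08
tool_pos: [574.4, -148.1, 117.2]
ee_rot: [0.507, -0.493, 0.493, -0.507]
wrist_force: [-0.2, 0.1, 0.1]
width: 0.005
```

Request:
servo_tool([
  {"hand":0,"linear":[0,2,-1],"roll":0},
  {"hand":0,"linear":[0,2,-2],"roll":0},
  {"hand":0,"linear":[0,2,-2.7],"roll":0},
  {"hand":0,"linear":[0,2,-2.7],"roll":0},
])

```text
time: 16.42
tool_pos: [574.6, -145.6, 114.4]
ee_rot: [-0.507, 0.493, -0.493, 0.507]
wrist_force: [0.5, -0.1, 0.5]
width: -0.001
```

Request:
servo_tool([
  {"hand":0,"linear":[0,0,-0.8],"roll":0},
  {"hand":0,"linear":[0,0,-1],"roll":0},
  {"hand":0,"linear":[0,0,-1],"roll":0},
])

```text
time: 16.67
tool_pos: [574.6, -145.6, 114.0]
ee_rot: [-0.507, 0.493, -0.493, 0.507]
wrist_force: [0.1, 0.6, 5.3]
width: -0.004
```

Request:
servo_tool([
  {"hand":0,"linear":[0,0,35],"roll":0},
  {"hand":0,"linear":[0,0,75],"roll":0},
  {"hand":0,"linear":[0,5,115],"roll":-0.12},
  {"hand":0,"linear":[0,15,130],"roll":-0.24},
  {"hand":0,"linear":[-10,25,130],"roll":-0.36},
  {"hand":0,"linear":[-25,35,130],"roll":-0.48},
  {"hand":0,"linear":[-40,45,130],"roll":-0.6},
  {"hand":0,"linear":[-60,52,130],"roll":-0.72},
  {"hand":0,"linear":[-80,52,130],"roll":-0.84},
  {"hand":0,"linear":[-100,52,130],"roll":-0.96},
  {"hand":0,"linear":[-120,52,130],"roll":-1.08},
  {"hand":0,"linear":[-133,52,130],"roll":-1.2},
  {"hand":0,"linear":[-133,52,125],"roll":-1.32},
  {"hand":0,"linear":[-133,52,110],"roll":-1.44},
  {"hand":0,"linear":[-133,52,80],"roll":-1.57},
  {"hand":0,"linear":[-133,52,50],"roll":-1.57},
  {"hand":0,"linear":[-133,52,28],"roll":-1.57},
  {"hand":0,"linear":[-133,52,24],"roll":-1.57},
  {"hand":0,"linear":[-133,52,24],"roll":-1.57},
])

```text
time: 18.25
tool_pos: [440.2, -93.5, 136.1]
ee_rot: [-0.012, 0.707, -0.707, 0.009]
wrist_force: [0.7, 0.3, -0.2]
width: 0.007
```

Run:
```python
from h import *
s=state();print(s["time"],s["tool_pos"],s["wrist_force"],s["width"])
crop(read_camera("scene"),190,90,400,270,3.8,"pics/s6.png")
```

```text
18.25 [440.159938   -93.45874747 136.11876903] [ 0.68134765  0.28705741 -0.18102115] 0.006620701380244751
```

View pics/s6.png

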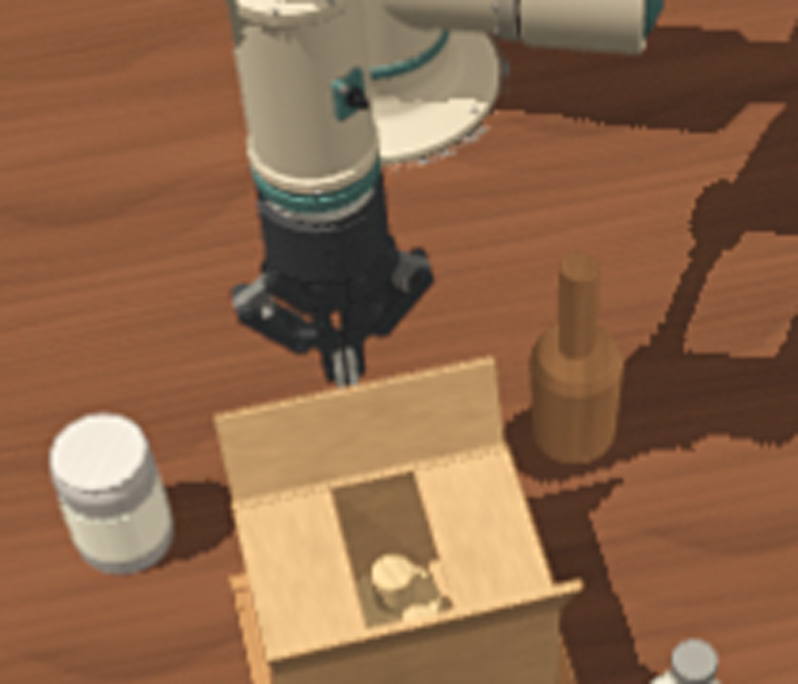

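Both end flaps lie flat, with the gap between them showing the jar knob. Now the narrow flap.

Request:
servo_tool([
  {"hand":0,"linear":[12,0,0],"roll":0},
  {"hand":0,"linear":[24,0,0],"roll":0},
  {"hand":0,"linear":[36,0,0],"roll":0},
  {"hand":0,"linear":[48,0,0],"roll":0},
  {"hand":0,"linear":[60,0,0],"roll":0},
  {"hand":0,"linear":[72,0,0],"roll":0},
  {"hand":0,"linear":[84,0,0],"roll":0},
  {"hand":0,"linear":[96,0,0],"roll":0},
  {"hand":0,"linear":[104,0,0],"roll":0},
  {"hand":0,"linear":[104,0,-4],"roll":0},
  {"hand":0,"linear":[104,0,-8],"roll":0},
  {"hand":0,"linear":[104,0,-12],"roll":0},
  {"hand":0,"linear":[104,0,-14],"roll":0},
  {"hand":0,"linear":[104,0,-15],"roll":0},
  {"hand":0,"linear":[104,0,-15],"roll":0},
])

```text
time: 19.55
tool_pos: [544.7, -93.7, 122.2]
ee_rot: [-0.011, 0.707, -0.707, 0.01]
wrist_force: [-1.1, -0.2, -0.2]
width: -0.002
```

Request:
servo_tool([
  {"hand":0,"linear":[0,0,-1],"roll":0},
  {"hand":0,"linear":[0,0,-1.5],"roll":0},
  {"hand":0,"linear":[0,0,-1.5],"roll":0},
])

```text
time: 19.8
tool_pos: [545.2, -93.8, 121.0]
ee_rot: [0.011, -0.707, 0.707, -0.01]
wrist_force: [-0.7, -0.4, 0.6]
width: 0.004
```

Request:
servo_tool([
  {"hand":0,"linear":[0,0,-1],"roll":0},
  {"hand":0,"linear":[0,0,-2],"roll":0},
  {"hand":0,"linear":[0,0,-2.5],"roll":0},
  {"hand":0,"linear":[0,0,-2.5],"roll":0},
])

```text
time: 20.13
tool_pos: [545.6, -93.8, 118.4]
ee_rot: [0.01, -0.707, 0.707, -0.011]
wrist_force: [-0.4, 0.3, -0.2]
width: 0.001
```

Request:
servo_tool([
  {"hand":0,"linear":[0,0,-0.8],"roll":0},
  {"hand":0,"linear":[0,0,-1.2],"roll":0},
  {"hand":0,"linear":[0,0,-1.2],"roll":0},
])

```text
time: 20.38
tool_pos: [545.6, -93.8, 118.0]
ee_rot: [0.01, -0.707, 0.707, -0.011]
wrist_force: [-0.7, -0.5, 4.5]
width: 0.002
```

Request:
servo_tool([
  {"hand":0,"linear":[0,0,35],"roll":0},
  {"hand":0,"linear":[0,0,75],"roll":0},
  {"hand":0,"linear":[0,0,110],"roll":0},
  {"hand":0,"linear":[10,0,130],"roll":0},
  {"hand":0,"linear":[45,1,135],"roll":0},
  {"hand":0,"linear":[85,1,135],"roll":0},
  {"hand":0,"linear":[125,2,135],"roll":0},
  {"hand":0,"linear":[160,2,135],"roll":0},
  {"hand":0,"linear":[174,2,135],"roll":0},
  {"hand":0,"linear":[174,2,120],"roll":0},
  {"hand":0,"linear":[174,2,85],"roll":0},
  {"hand":0,"linear":[174,2,55],"roll":0},
  {"hand":0,"linear":[174,2,45],"roll":0},
  {"hand":0,"linear":[174,2,45],"roll":0},
])

```text
time: 21.55
tool_pos: [717.2, -91.4, 158.1]
ee_rot: [-0.013, 0.708, -0.706, 0.008]
wrist_force: [-0.6, -0.5, 0.5]
width: -0.002
```

Run:
```python
from h import *
s=state();print(s["time"],s["tool_pos"],s["wrist_force"],s["width"])
crop(read_camera("scene"),190,90,400,270,3.8,"pics/s7.png")
```

```text
21.55 [717.2390091  -91.3703163  158.11302576] [-0.61409138 -0.46916937  0.51331177] -0.0015339184716420449
```

View pics/s7.png

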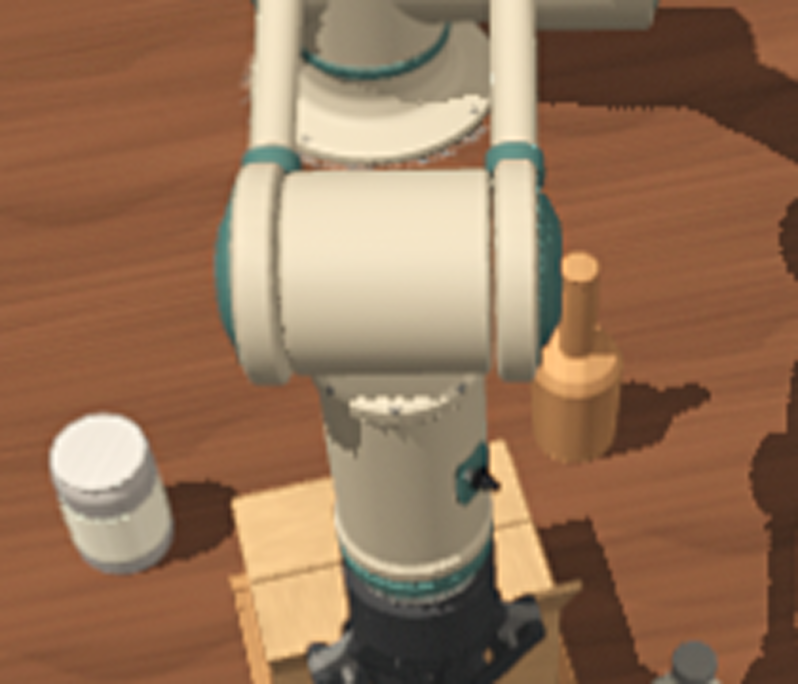

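Request:
servo_tool([
  {"hand":0,"linear":[-12,0,2],"roll":0},
  {"hand":0,"linear":[-24,0,2],"roll":0},
  {"hand":0,"linear":[-36,0,2],"roll":0},
  {"hand":0,"linear":[-48,0,2],"roll":0},
  {"hand":0,"linear":[-60,0,2],"roll":0},
  {"hand":0,"linear":[-72,0,2],"roll":0},
  {"hand":0,"linear":[-84,0,2],"roll":0},
  {"hand":0,"linear":[-96,0,0],"roll":0},
  {"hand":0,"linear":[-108,0,0],"roll":0},
  {"hand":0,"linear":[-120,0,0],"roll":0},
  {"hand":0,"linear":[-130,0,0],"roll":0},
  {"hand":0,"linear":[-136,0,-4],"roll":0},
  {"hand":0,"linear":[-138,0,-10],"roll":0},
  {"hand":0,"linear":[-138,0,-17],"roll":0},
  {"hand":0,"linear":[-138,0,-24],"roll":0},
  {"hand":0,"linear":[-138,0,-29],"roll":0},
  {"hand":0,"linear":[-138,0,-32],"roll":0},
  {"hand":0,"linear":[-138,0,-33],"roll":0},
  {"hand":0,"linear":[-138,0,-33],"roll":0},
])

```text
time: 23.18
tool_pos: [581.5, -91.7, 128.5]
ee_rot: [-0.011, 0.707, -0.707, 0.01]
wrist_force: [0.4, 0.5, -0.5]
width: -0.002
```

Request:
servo_tool([
  {"hand":0,"linear":[0,0,-1],"roll":0},
  {"hand":0,"linear":[0,0,-2],"roll":0},
  {"hand":0,"linear":[0,0,-2],"roll":0},
])

```text
time: 23.43
tool_pos: [581.7, -91.8, 127.3]
ee_rot: [0.01, -0.707, 0.707, -0.011]
wrist_force: [0.4, 0.6, 0.5]
width: 0.003
```

Request:
servo_tool([
  {"hand":0,"linear":[0,0,-1.5],"roll":0},
  {"hand":0,"linear":[0,0,-3],"roll":0},
  {"hand":0,"linear":[0,0,-4],"roll":0},
  {"hand":0,"linear":[0,0,-4.5],"roll":0},
  {"hand":0,"linear":[0,0,-4.5],"roll":0},
])

```text
time: 23.85
tool_pos: [581.4, -91.8, 122.6]
ee_rot: [0.011, -0.707, 0.707, -0.01]
wrist_force: [0.0, 0.8, -0.1]
width: 0.003
```

Request:
servo_tool([
  {"hand":0,"linear":[0,0,-0.8],"roll":0},
  {"hand":0,"linear":[0,0,-1.2],"roll":0},
  {"hand":0,"linear":[0,0,-1.2],"roll":0},
])

```text
time: 24.1
tool_pos: [581.5, -91.8, 122.1]
ee_rot: [0.01, -0.707, 0.707, -0.011]
wrist_force: [-1.4, -0.1, 2.6]
width: 0.001
```

Request:
servo_tool([
  {"hand":0,"linear":[0,0,-0.8],"roll":0},
  {"hand":0,"linear":[0,0,-0.8],"roll":0},
  {"hand":0,"linear":[0,0,-0.8],"roll":0},
])

```text
time: 24.35
tool_pos: [581.6, -91.8, 122.0]
ee_rot: [0.01, -0.707, 0.707, -0.011]
wrist_force: [-2.9, 0.3, 6.9]
width: 0.001
```

Request:
servo_tool([
  {"hand":0,"linear":[0,0,35],"roll":0},
  {"hand":0,"linear":[0,0,75],"roll":0},
  {"hand":0,"linear":[0,0,115],"roll":0},
  {"hand":0,"linear":[-10,-20,145],"roll":0},
  {"hand":0,"linear":[-45,-30,150],"roll":0},
  {"hand":0,"linear":[-80,-50,150],"roll":0},
  {"hand":0,"linear":[-115,-70,150],"roll":0},
  {"hand":0,"linear":[-150,-90,150],"roll":0},
  {"hand":0,"linear":[-185,-110,150],"roll":0},
  {"hand":0,"linear":[-220,-130,150],"roll":0},
  {"hand":0,"linear":[-240,-150,150],"roll":0},
  {"hand":0,"linear":[-250,-190,150],"roll":0},
  {"hand":0,"linear":[-250,-230,150],"roll":0},
  {"hand":0,"linear":[-250,-250,150],"roll":0},
  {"hand":0,"linear":[-250,-250,150],"roll":0},
])

```text
time: 25.6
tool_pos: [331.3, -346.6, 270.3]
ee_rot: [0.009, -0.706, 0.708, -0.009]
wrist_force: [0.4, -0.4, -0.2]
width: 0.004
```

Run:
```python
from h import *
s=state();print(s["time"],s["tool_pos"],s["wrist_force"],s["width"])
t=read_camera("top");cv2.imwrite("pics/t9f.png",t[:,:,::-1]);crop(t,270,170,440,320,4,"pics/t9.png")
s=read_camera("scene");cv2.imwrite("pics/s9f.png",s[:,:,::-1]);crop(s,190,140,400,320,3.8,"pics/s9.png")
a=cv2.imread("pics/top0.png").astype(int);d=np.abs(a-t[:,:,::-1]).max(2)
cv2.imwrite("pics/d9.png",np.hstack([d,np.abs(cv2.imread("pics/scene0.png").astype(int)-s[:,:,::-1]).max(2)])[:, ::1].astype(np.uint8)[::2,::2])
```

```text
25.6 [ 331.30308495 -346.55425064  270.31763541] [ 0.37056561 -0.44629083 -0.20234772] 0.003920073517684549
```

View pics/s9.png

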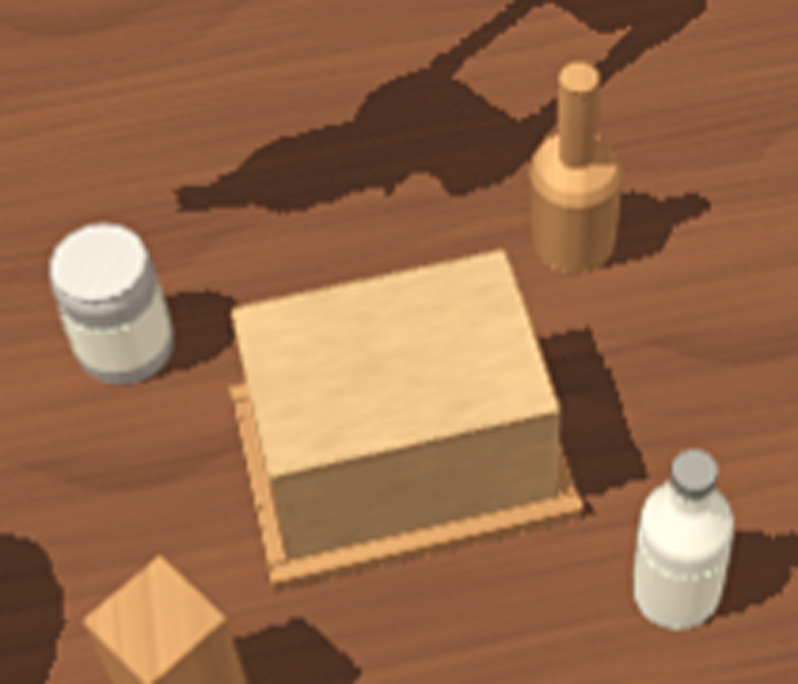

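View pics/t9.png

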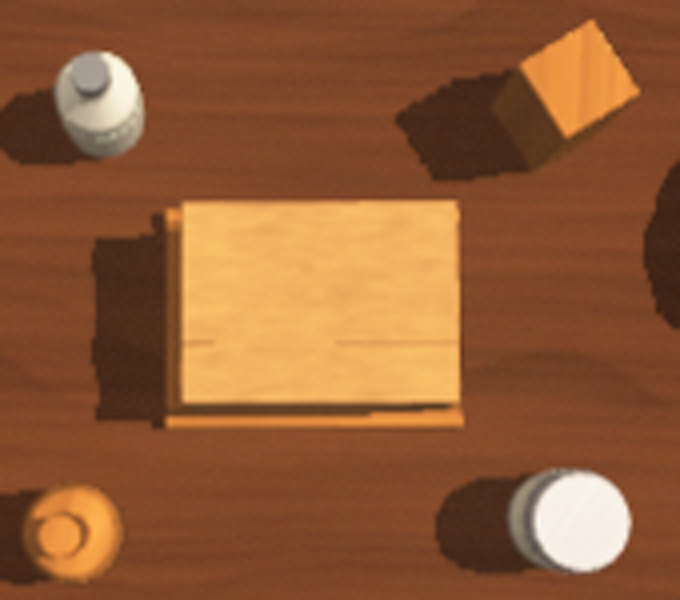

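View pics/d9.png

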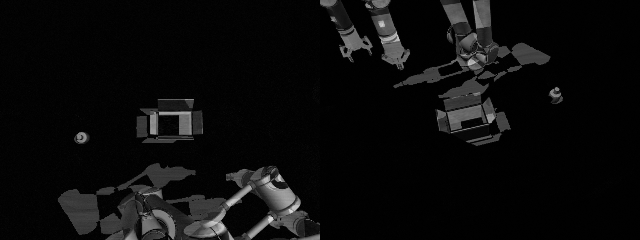

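The carton is shut flat, with the wide flap's edge at t9 row 342 lying over the narrow one. The difference picture shows changes only at the jar's old place, the carton and the arm, so nothing else moved. Handing in.

```bash
python3 -c "
from cell import sign_off
print(sign_off())"
```

```text
the job is handed in; nothing more can be done
None
```

The job is done and handed in. The robot's clock read about 26 s of the 64 s allowed, and the arm was clear of everything.

- **Jar:** I gripped the pale jar by its knob and lowered it into the carton until the wrist force showed about 5 N of floor contact. I then let go. A picture afterwards showed it upright near the middle of the carton.
- **Flaps:** I folded end flap A, end flap B, the narrow flap and then the wide flap. I pressed each one down until it stopped, at 114, 114, 118 and 122 mm, with 4.5 to 7 N of contact force. Those heights match flat, stacked flaps.
- **Last checks:** The final pictures show the carton shut flat, with the wide flap over the narrow one. Comparing the pictures from before and after, only the jar's old place, the carton and the arm (with its shadow) changed, so no other object moved visibly.
- **Not checked:** I could not see the jar once the lid was shut. No check failed. The position measurements from the different cameras differed by about 2 to 4 mm, which did not affect the result.

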